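Torque-check the earth-bar screw of a small distribution panel

TASK

A break-over torque wrench is already seated on the left-hand screw of the brass earth bar on the tilted panel. Turn its handle clockwise (the tightening way, the grip moving down the slope) until the wrench clearly breaks over at its joint, and keep it there for a second to prove that the screw holds: the screw itself must not turn. Then guide the handle back straight without letting it snap, let go, and leave the wrench on the screw and everything else where it is.

Things in the scene. Friction and masses are not known exactly. Their poses are not given: they have to be found in the camera images.
- handle_grip (a point): Centre of the wrench's black ribbed grip, a round bar 23 mm across, 77 mm long, its axis 60 mm off the panel plate (40 mm above the brass bar). Axes turn with the handle: y along it towards the wrench head, z off the panel (40 degrees from vertical), x across it, up the slope. A hand straight from above is blocked by the open guard: come in along z. It is 82 mm from the wrench's joint.
- wrench_handle (a joint): Break-over angle at the wrench's joint, rad: 0 = straight, grows clockwise seen from the panel's front, hard stop at 0.24. Spring-held at 0 until about 10 N at the grip, then yields (11 N at the stop) and springs back when freed. Clearly broken over above 0.10; about 0.16 is right. More than about 16 N at the grip, against the stop or the other way, turns the screw.
- wrench_pivot (a point): Pin of the wrench's joint between head and handle, 28 mm from the screw's axis, at the grip's height (60 mm off the plate). The handle turns about it, about the panel's normal. It belongs to the head, which turns with the screw: it stays where it is as long as the screw does not turn. Axes as the grip's when the wrench is straight.
- screw_head (a point): Head of the checked screw, under the wrench's socket, 25 mm off the plate, at the left end of the brass earth bar (13 x 146 mm). Fixed to the panel; axes: x up the slope, y to the panel's left (seen from its front), z off the panel.
- easel: Aluminium easel that carries the panel, 150 mm deep, 170 mm wide, fixed; origin on the bench under its centre, its front faces its own -x.
- panel: Grey plate on the easel, 160 mm up the slope, 170 mm wide; origin near its middle. x up the slope, y left, z off the plate. Brass bar centred at x = -40 mm. White breakers from x = 0 to 80 mm, 46 mm high at that edge, 69 mm in the middle. At x = 81 mm stands an open smoke-grey guard: posts 88 mm high, then a 140 mm sheet leaning 15 degrees towards +x.
- side_cutters: Side cutters lying on the bench, 126 mm long; origin under their middle. Bystander.
- pin_cup: Steel cup of contact pins, 58 mm across, 43 mm tall; origin under its centre. Bystander.
- tape_1: Roll of brown tape lying flat, 94 mm across, 48 mm tall; origin under its centre. Bystander.

How it is judged:
On the way:
1. the wrench is broken over by more than 0.10 rad (6 degrees) for half a second, the screw standing still (value of joint wrench_handle above 0.1 rad and distance of wrench_pivot from where it was at the start of the episode below 0.002 m), for 0.5 s.
At the end, for the whole second after the job is handed in: the wrench is straight again (break-over under 0.03 rad) and at rest on the screw, the screw has not turned (the wrench's joint is within 2 mm of where it was, 4 degrees of screw), and side cutters, pin cup and tape roll are within 20 mm of where they lay (value of joint wrench_handle below 0.03 rad and velocity of joint wrench_handle between -0.05 and 0.05 rad/s and distance of wrench_pivot from where it was at the start of the episode below 0.002 m and distance of each of side_cutters, pin_cup, tape_1 from where it was at the start of the episode below 0.02 m); the robot touches nothing.
It fails at once if the screw was turned (the wrench's joint moved more than 2 mm, 4 degrees of screw) (distance of wrench_pivot from where it was at the start of the episode above 0.002 m).
It fails at once if the handle was let snap back (faster than 2.5 rad/s) (velocity of joint wrench_handle below -2.5 rad/s).
It fails at once if the side cutters, the pin cup or the tape roll was pushed more than 20 mm (distance of any of side_cutters, pin_cup, tape_1 from where it was at the start of the episode above 0.02 m).
It also fails if it takes over 42 s, if anything falls off the work surface, if the arm or the gripper's body presses on something with over 40 N, if the wrist force passes 120 N, or if a joint passes its speed limit or range.

ROBOT

A 6-joint arm with a two-finger parallel gripper is mounted at the origin on the work surface; the furniture and walls round the work are solid. World frame = base frame: x ahead of the robot, y to its left, z up, the work surface at z = 0. Lengths are in m, angles in rad, forces in N, time in s.
With the tool pointing down it reaches from about 0.35 to 0.775 m from the base axis. Payload 5.5 kg.
Tool frame: the origin (TCP) lies at the very end of the fingers, on their centre line; the grasp point (between the pads) lies 19 mm behind it; y points along the fingers, z is the direction in which the jaws open and shut, and the axes are right-handed (so a half turn about y gives the same grasp; the last joint's range is limited). The gripper opens to 85 mm and grips with 20 to 120 N. Pads are 22 mm wide; open, the fingers measure 114 mm over their backs; the gripper's body (76 mm by 85 mm) begins 54 mm behind the grasp point. The pads swing forward as they close: fully open they stand 13 mm farther back than shut.
Start: joints at [1.075, 0.313, 0.046, 1.304, 0, 1.431], TCP at [0.2, 0.539, 0.198] pointing down, gripper open.
Joint ranges: [-2.76, 2.76], [-0.86, 1.69], [-1.03, 1.26], [-2.2, 2.34], [-1.47, 1.5], [-3.14, 3.14]. Speed limits (rad/s): [2.57, 2.57, 3.14, 3.14, 3.14, 3.14].

INTERFACE

Orientations are given as a unit quaternion [w, x, y, z].
In Python, from workcell import env gives the robot as it stands.
- The arm moves only by the shell command python3 -m inch 'ROWS' [OPENING] [FORCE]. ROWS is JSON, a list that holds one entry, the list of rows, each a list of 4 numbers: the shift along the tool's x, y, z in mm, then the turn about the tool's y in degrees. In form: [[[tx, ty, tz, spin], ...]]. A call has 1 to 10 rows; each row is the pose to reach, as a shift and turn from the pose commanded when the call began, along the tool's axes at that moment; what a row does not reach only later rows make up. A row lasts 1/10 s, in which the tool goes at most 50 mm and 8.59 degrees, less where a joint would pass 70% of its speed; a pose out of reach is approached as far as the arm can. A call with a gripper value outside its range is refused whole. OPENING is the finger opening in mm, from 0 to 85.4, set as the call begins (- or left out, the last holds). The fingers move at their own pace and stop on an object; FORCE is the grip in N (left out, the last holds). Time passes only in rows, so rows that repeat a pose let the fingers close. It gives the time, the measured TCP pose, the force and the opening at its end, in the units of the state.
- env.get_state(): the state, without advancing time (a new reading comes with each control period).
- env.read_camera(name): name is "side" or "top" or "wrist"; returns the picture (420x560x3 uint8, blue, green, red); there is no depth.
- env.camera_model(name): a dict with "fx", "fy", "cx", "cy" (pixels), "R" (3x3) and "t" (3): a world point X has camera coordinates R X + t; the wrist camera has in their place "mount" (4x4, takes a point from camera to tool coordinates, whose origin is the TCP and whose axes are the tool frame's). Camera axes: x right, y down, z forward; pixel columns grow to the right and rows downward; lengths in m; the calibration is good to about 2 mm. A picture is of the moment at which its call begins: read the wrist's pose just before it. camera_model takes no time and is no camera call.
- env.hand_in(): hands the job in, once; it reports no verdict.
The state is a dict: "clock": time; "joint_pos": joint angles; "qvel": joint speeds; "tau": joint torques, N m; "tcp_pos": TCP position; "orientation": TCP orientation; "wrist_force": force on the tool from outside, world axes, zero at the start; "ft_torque": the same for the moment, N m; "finger_gap": finger opening in m.
Only numpy, scipy, OpenCV 4.12 (cv2) and the standard library are available. Lean on these libraries where they do the work, as an engineer would, in place of code of your own. Each camera call takes 0.05 s, during which the arm holds its last target.

## Working session

There is one attempt and no reset: what is moved stays moved. The work goes in short steps, Python scripts to look and compute and a shell command to move; the robot and the scene stay as the last step left them, time stands still between calls to the robot, and variables do not carry over. Pictures are saved under pics/ and viewed, and the job is handed in when it is done.

```bash
mkdir -p pics; ls
python3 - <<'E'
from workcell import env
import cv2,json
s=env.get_state();print(s)
for n in ("side","top","wrist"):
    m=env.camera_model(n);print(n,m)
    cv2.imwrite(f"pics/{n}0.png",env.read_camera(n))
E
```

```text
pics
{'clock': 0.0, 'joint_pos': array([1.07542162e+00, 3.13999059e-01, 4.49412593e-02, 1.30361746e+00,
       8.83692921e-06, 1.43115735e+00]), 'qvel': array([-0.00016713,  0.0007073 , -0.00079032,  0.00071716,  0.00064522,
        0.00096519]), 'tau': array([ 3.79878220e-04, -4.80622494e+01,  2.98537552e+01,  1.93137926e-02,
       -3.52469567e-05, -1.38656685e-05]), 'tcp_pos': array([0.20000101, 0.53845766, 0.19719429]), 'orientation': array([-0.69532045,  0.69658069, -0.12531976,  0.12489903]), 'wrist_force': array([-0.4836411 , -0.33219879,  1.17536673]), 'ft_torque': array([ 0.02323202, -0.00117197,  0.01192012]), 'finger_gap': 0.08541527480411108}
side {'fx': 482.4884972884801, 'fy': 482.4884972884801, 'cx': 272.0953643072184, 'cy': 207.73792615006235, 'R': array([[ 0.87555796, -0.48278617,  0.0177701 ],
       [-0.16153799, -0.3272266 , -0.93103611],
       [ 0.45530621,  0.81230553, -0.36449416]]), 't': array([-0.39800699,  0.23190189,  0.56238478])}
top {'fx': 519.3908570000425, 'fy': 519.3908570000425, 'cx': 289.5759097812517, 'cy': 207.74870830547795, 'R': array([[ 0.00748619, -0.99982433, -0.01718312],
       [-0.99479389, -0.00569987, -0.10174784],
       [ 0.10163202,  0.01785537, -0.99466181]]), 't': array([0.16250137, 0.53552508, 1.16982539])}
wrist {'fx': 348.11609839878906, 'fy': 348.11609839878906, 'cx': 280.56470630463855, 'cy': 207.4487262507489, 'mount': array([[ 2.66445440e-04,  9.49332981e-01,  3.14271889e-01,
        -8.04507043e-02],
       [ 4.95228958e-04, -3.14271987e-01,  9.49332857e-01,
        -1.76460843e-01],
       [ 9.99999842e-01, -9.73088704e-05, -5.53873520e-04,
        -6.79499694e-04],
       [ 0.00000000e+00,  0.00000000e+00,  0.00000000e+00,
         1.00000000e+00]])}
```

View pics/side0.png

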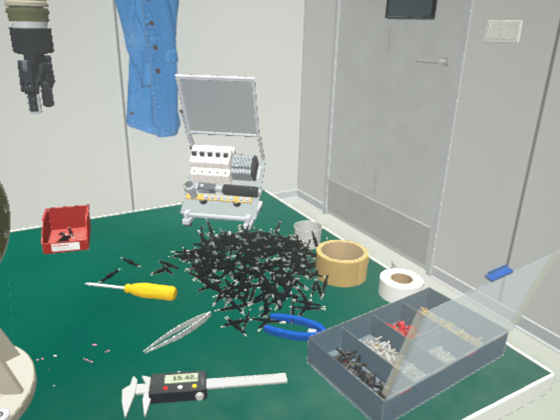

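View pics/top0.png

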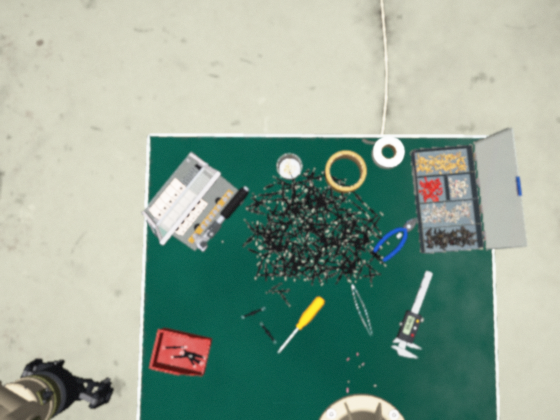

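View pics/wrist0.png

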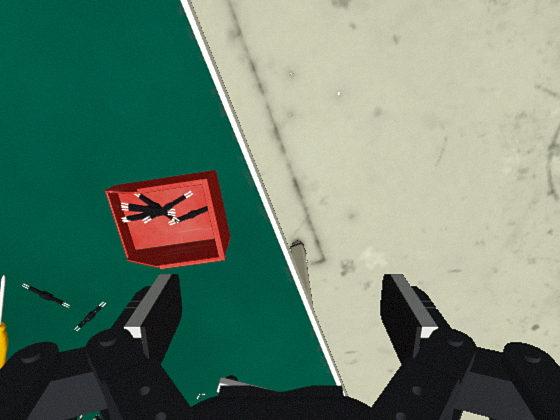

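Run:
```python
import cv2
a=cv2.imread("pics/side0.png")[130:240,160:290];b=cv2.imread("pics/top0.png")[145:260,135:260]
cv2.imwrite("pics/sc.png",cv2.resize(a,None,fx=5.5,fy=5.4,interpolation=cv2.INTER_CUBIC)[:600,:800])
cv2.imwrite("pics/side_c.png",cv2.resize(a,(780,660)[:2] if 0 else (650,550),interpolation=cv2.INTER_CUBIC))
cv2.imwrite("pics/top_c.png",cv2.resize(b,(625,575),interpolation=cv2.INTER_CUBIC))
```

```text
(no output)
```

View pics/side_c.png

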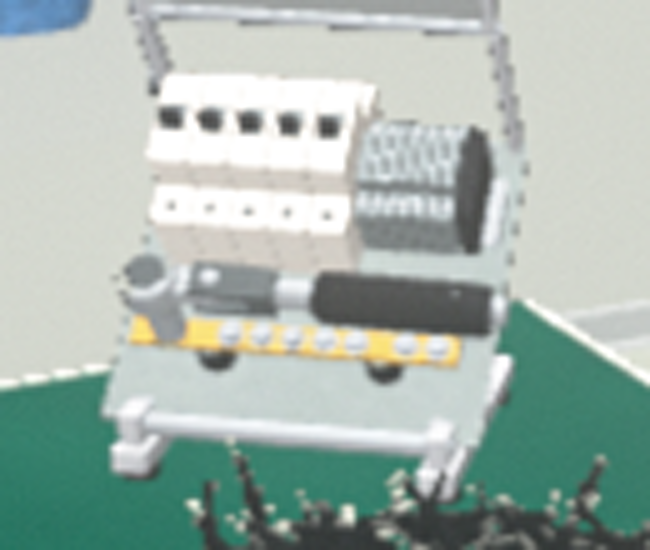

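View pics/top_c.png

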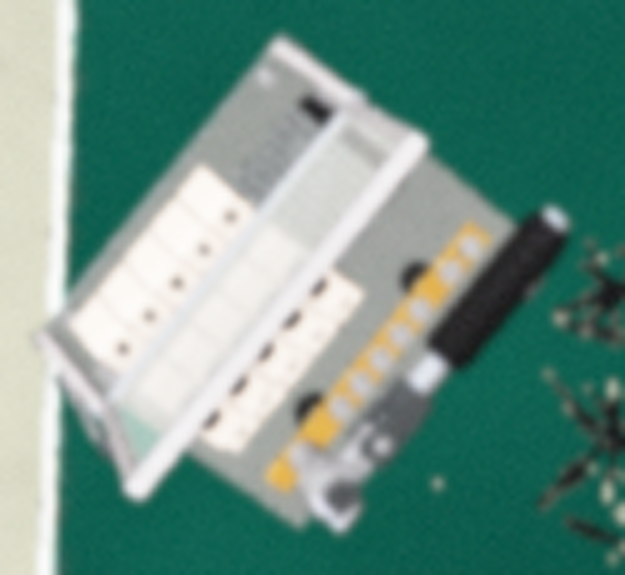

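```bash
cat > h.py <<'E'
import numpy as np, cv2
from workcell import env
from scipy.spatial.transform import Rotation as Rn
def P(n):
    m=env.camera_model(n);K=np.array([[m['fx'],0,m['cx']],[0,m['fy'],m['cy']],[0,0,1]])
    return K@np.c_[np.array(m['R']),np.array(m['t'])]
def tri(ps,pt):
    A,B=P('side'),P('top')
    X=cv2.triangulatePoints(A,B,np.array(ps,float).reshape(2,1),np.array(pt,float).reshape(2,1))[:,0];X=X[:3]/X[3]
    r=[]
    for M,p in((A,ps),(B,pt)):
        q=M@np.r_[X,1];r.append(np.round(q[:2]/q[2]-p,2))
    return X,r
def proj(n,X):
    q=P(n)@np.r_[X,1];return q[:2]/q[2]
def R(s=None):
    s=s or env.get_state();q=s['orientation'];return Rn.from_quat([q[1],q[2],q[3],q[0]]).as_matrix()
E
python3 - <<'E'
from h import *
def s(c):return [(c[0]+.5)/5-.5+160,(c[1]+.5)/5-.5+130]
def t(c):return [(c[0]+.5)/5-.5+135,(c[1]+.5)/5-.5+145]
for nm,a,b in [("grip",(404,303),(502,288)),("pin",(207,274),(375,443)),("sock",(145,270),(340,498)),("gripL",(318,297),(452,360)),("gripR",(490,309),(552,219)),("barL",(135,330),(280,477)),("barR",(460,352),(478,235)),
 ("postL tip",(140,10),(135,490)),("postR",(495,25),(420,145)),
 ("plate BL",(105,412),(300,525)),]:
    print(nm,*[np.round(v,4) for v in tri(s(a),t(b))])
E
```

```text
grip [0.5373 0.2851 0.095 ] [[ 1.16 -0.07]
 [-0.4   0.87]]
pin [0.4696 0.3376 0.1016] [[ 0.63 -0.02]
 [-0.19  0.5 ]]
sock [0.4465 0.3517 0.1025] [[ 0.2  -0.  ]
 [-0.06  0.16]]
gripL [0.5063 0.3058 0.0958] [[ 0.65 -0.03]
 [-0.21  0.49]]
gripR [0.5674 0.264  0.0945] [[ 1.47 -0.11]
 [-0.53  1.08]]
barL [0.455  0.3868 0.0629] [[ 1.24 -0.02]
 [-0.36  1.  ]]
barR [0.5671 0.2992 0.0634] [[-0.27  0.02]
 [ 0.1  -0.2 ]]
postL tip [0.4567 0.4112 0.2003] [[-5.85 -0.09]
 [ 1.89 -5.19]]
postR [0.5848 0.304  0.2037] [[-0.54  0.04]
 [ 0.22 -0.43]]
plate BL [0.4361 0.3836 0.0285] [[ 0.26 -0.  ]
 [-0.07  0.21]]
```

```bash
cat > st.py <<'E'
from h import *
s=env.get_state();r=R(s)
print(round(s['clock'],2),'tcp',s['tcp_pos'].round(4),'ty',r[:,1].round(3),'tz',r[:,2].round(3),'q',s['joint_pos'].round(3),'F',s['wrist_force'].round(2),'gap',round(s['finger_gap'],4))
E
python3 -m inch '[[[0,-50,0,0],[0,-100,0,0],[0,-150,0,0],[0,-200,0,0],[0,-250,0,0],[0,-300,0,0],[0,-350,0,0],[0,-400,0,0],[0,-450,0,0],[0,-450,0,0]]]'; python3 st.py
```

```text
clock: 1.15
tcp_pos: [0.1746, 0.4714, 0.5515]
orientation: [0.705, -0.687, 0.124, -0.127]
wrist_force: [-0.3, -0.9, 0.2]
finger_gap: 0.0853
1.15 tcp [0.1746 0.4714 0.5515] ty [ 0.009  0.024 -1.   ] tz [0.348 0.937 0.025] q [1.053 0.473 1.265 2.338 0.004 1.409] F [-0.26 -0.92  0.23] gap 0.0853
```

```bash
python3 -m inch '[[[0,0,0,0],[0,50,0,0],[0,100,0,0],[0,100,0,0],[0,100,0,0]]]'; python3 st.py
```

```text
clock: 1.65
tcp_pos: [0.1733, 0.4701, 0.439]
orientation: [0.696, -0.696, 0.127, -0.124]
wrist_force: [-0.0, -0.3, 0.4]
finger_gap: 0.0853
1.65 tcp [0.1733 0.4701 0.439 ] ty [-0.004  0.001 -1.   ] tz [ 0.348  0.937 -0.   ] q [1.054 0.235 0.538 1.875 0.004 1.41 ] F [-0.02 -0.34  0.36] gap 0.0853
```

```bash
python3 -m inch '[[[35,0,32,0],[70,0,64,0],[105,0,96,0],[140,0,128,0],[175,0,160,0],[205,0,187,0],[230,0,213,0],[230,0,213,0]]]'; python3 st.py; python3 -m inch '[[[17,0,46,0],[17,0,46,0]]]';python3 st.py; python3 -m inch '[[[17,0,46,0],[17,0,46,0]]]';python3 st.py
```

```text
clock: 2.45
tcp_pos: [0.3996, 0.5274, 0.4344]
orientation: [0.71, -0.682, 0.121, -0.13]
wrist_force: [0.6, 1.0, 0.6]
finger_gap: 0.0855
2.45 tcp [0.3996 0.5274 0.4344] ty [ 0.02   0.037 -0.999] tz [0.348 0.936 0.041] q [0.795 0.678 1.258 2.111 0.011 1.152] F [0.56 0.97 0.61] gap 0.0855
clock: 2.65
tcp_pos: [0.4225, 0.5521, 0.4111]
orientation: [0.716, -0.675, 0.117, -0.133]
wrist_force: [0.2, -0.2, -1.0]
finger_gap: 0.0851
2.65 tcp [0.4225 0.5521 0.4111] ty [ 0.032  0.052 -0.998] tz [0.348 0.935 0.06 ] q [0.796 0.715 1.259 2.055 0.013 1.153] F [ 0.2  -0.2  -0.96] gap 0.0851
clock: 2.85
tcp_pos: [0.4413, 0.5732, 0.3973]
orientation: [0.724, -0.666, 0.112, -0.138]
wrist_force: [0.6, -1.7, -0.6]
finger_gap: 0.0856
2.85 tcp [0.4413 0.5732 0.3973] ty [ 0.051  0.075 -0.996] tz [0.346 0.934 0.088] q [0.797 0.739 1.262 2.004 0.015 1.154] F [ 0.63 -1.74 -0.6 ] gap 0.0856
```

```bash
python3 -m inch '[[[20,-20,40,0]]]' | head -1; python3 st.py; python3 -m inch '[[[20,-20,40,0]]]'|head -1;python3 st.py; python3 -m inch '[[[200,-50,400,0],[200,-50,400,0],[200,-50,400,0],[200,-50,400,0]]]'|head -1;python3 st.py
```

```text
clock: 2.95
2.95 tcp [0.4556 0.5819 0.4006] ty [ 0.074  0.102 -0.992] tz [0.343 0.931 0.122] q [0.789 0.738 1.264 1.972 0.019 1.146] F [-0.18 -0.35 -0.23] gap 0.0855
clock: 3.05
3.05 tcp [0.4723 0.5914 0.4028] ty [ 0.099  0.13  -0.987] tz [0.341 0.927 0.156] q [0.781 0.739 1.265 1.935 0.022 1.139] F [-0.04 -0.35  0.34] gap 0.0856
clock: 3.45
3.45 tcp [0.5321 0.6287 0.3573] ty [ 0.132  0.166 -0.977] tz [0.336 0.92  0.202] q [0.759 0.81  1.264 1.813 0.029 1.119] F [-0.9   0.11 -0.37] gap 0.0852
```

```bash
for i in 1 2 3; do python3 -m inch '[[[18,-30,36,0]]]' >/dev/null; python3 st.py;done;  for i in 1 2 3; do python3 -m inch '[[[10,-45,20,0]]]' >/dev/null; python3 st.py;done
```

```text
3.55 tcp [0.5406 0.6315 0.367 ] ty [ 0.151  0.187 -0.971] tz [0.332 0.915 0.228] q [0.753 0.799 1.26  1.792 0.033 1.114] F [ 0.24  0.22 -0.77] gap 0.0853
3.65 tcp [0.5484 0.6338 0.3898] ty [ 0.182  0.22  -0.958] tz [0.325 0.907 0.269] q [0.747 0.776 1.264 1.772 0.037 1.11 ] F [-0.13 -0.21  0.54] gap 0.0854
3.75 tcp [0.5552 0.6353 0.4106] ty [ 0.21   0.248 -0.946] tz [0.317 0.898 0.306] q [0.741 0.755 1.265 1.752 0.042 1.106] F [-0.64  0.21 -0.41] gap 0.0854
3.85 tcp [0.5498 0.6251 0.4388] ty [ 0.227  0.266 -0.937] tz [0.312 0.891 0.328] q [0.735 0.719 1.263 1.761 0.045 1.101] F [ 0.95 -0.27 -1.47] gap 0.0854
3.95 tcp [0.5423 0.6136 0.4722] ty [ 0.248  0.288 -0.925] tz [0.305 0.883 0.356] q [0.729 0.677 1.265 1.772 0.049 1.097] F [ 0.61 -0.05  0.53] gap 0.0852
4.05 tcp [0.5346 0.6018 0.5027] ty [ 0.268  0.308 -0.913] tz [0.297 0.875 0.382] q [0.722 0.637 1.265 1.781 0.054 1.092] F [-0.54 -0.52 -0.24] gap 0.0849
```

```bash
for i in 1 2 3 4; do python3 -m inch '[[[4,-28,40,0]]]' >/dev/null; python3 st.py;done
```

```text
4.15 tcp [0.5296 0.6102 0.5221] ty [ 0.293  0.332 -0.896] tz [0.289 0.863 0.415] q [0.736 0.618 1.265 1.761 0.05  1.109] F [ 0.12 -0.16  0.53] gap 0.0857
4.25 tcp [0.5245 0.622  0.5368] ty [ 0.312  0.356 -0.881] tz [0.278 0.852 0.443] q [0.753 0.605 1.265 1.739 0.046 1.124] F [-0.93 -0.34  0.16] gap 0.0856
4.35 tcp [0.5187 0.6313 0.5527] ty [ 0.331  0.378 -0.865] tz [0.268 0.841 0.47 ] q [0.768 0.591 1.265 1.719 0.041 1.138] F [ 0.15 -0.64 -0.33] gap 0.0852
4.45 tcp [0.5124 0.6391 0.5701] ty [ 0.35   0.4   -0.847] tz [0.257 0.829 0.497] q [0.782 0.575 1.265 1.701 0.037 1.151] F [ 0.46 -0.21 -0.84] gap 0.0854
```

```bash
for i in 1 2 3 4; do python3 -m inch '[[[-24,-25,35,0]]]' >/dev/null; python3 st.py;done
```

```text
4.55 tcp [0.4862 0.6559 0.5854] ty [ 0.365  0.414 -0.834] tz [0.251 0.819 0.517] q [0.831 0.559 1.264 1.691 0.01  1.196] F [-0.21  0.7  -1.14] gap 0.0852
4.65 tcp [0.4555 0.674  0.6012] ty [ 0.376  0.433 -0.819] tz [0.24  0.808 0.537] q [ 0.885  0.543  1.265  1.682 -0.017  1.239] F [-0.62  0.49  0.02] gap 0.0858
4.75 tcp [0.4262 0.6901 0.6167] ty [ 0.388  0.452 -0.803] tz [0.229 0.797 0.559] q [ 0.937  0.528  1.265  1.671 -0.045  1.28 ] F [-0.18  0.45 -0.02] gap 0.0857
4.85 tcp [0.3975 0.7047 0.6315] ty [ 0.399  0.471 -0.787] tz [0.218 0.784 0.581] q [ 0.989  0.514  1.265  1.659 -0.074  1.319] F [0.21 0.49 0.06] gap 0.0857
```

```bash
for i in 1 2 ; do python3 -m inch '[[[-35,-20,30,0]]]' >/dev/null; python3 st.py;done
```

```text
4.95 tcp [0.3623 0.7226 0.6418] ty [ 0.408  0.487 -0.772] tz [0.21  0.773 0.599] q [ 1.054  0.506  1.265  1.649 -0.114  1.369] F [-0.38  0.23 -0.73] gap 0.0854
5.05 tcp [0.326  0.7403 0.6504] ty [ 0.414  0.504 -0.758] tz [0.2   0.762 0.616] q [ 1.12   0.502  1.265  1.637 -0.154  1.417] F [ 0.48 -0.27 -0.08] gap 0.0856
```

```bash
cat > go.py <<'E'
import sys
from h import *
th=np.radians(52.0)
ex=np.array([np.cos(th),np.sin(th),0]);yp=np.array([-np.sin(th),np.cos(th),0])
t=np.radians(40);zp=-ex*np.sin(t)+np.array([0,0,np.cos(t)]);xp=ex*np.cos(t)+np.array([0,0,np.sin(t)])
grip=np.array([.5373,.2851,.095])
def to(X):
    s=env.get_state();r=R(s);return (r.T@(np.array(X)-s['tcp_pos'])*1000).round(1)
def spin():
    r=R();a=r[:,2];b=xp-r[:,1]*(r[:,1]@xp)
    return np.degrees(np.arctan2(np.cross(a,b)@r[:,1],a@b))
E
python3 -m inch '[[[0,0,0,0],[0,0,0,0]]]'>/dev/null; python3 st.py;python3 - <<'E'
from go import *
print('spin',spin(),'tilt err deg',np.degrees(np.arccos(-R()[:,1]@zp)))
print(to([.38,.4,.52]),to(grip+.25*zp),grip+.25*zp,to(grip+.12*zp))
E
```

```text
5.25 tcp [0.3259 0.74   0.6499] ty [ 0.413  0.504 -0.759] tz [0.199 0.763 0.615] q [ 1.119  0.502  1.264  1.638 -0.152  1.414] F [0.52 0.1  0.52] gap 0.0859
spin 18.246484253199878 tilt err deg 1.0557505089568335
[ 157.7  -50.4 -328.7] [ 257.2   29.3 -644.9] [0.43836511 0.15846911 0.28651111] [ 254.9  159.3 -645.7]
```

```bash
python3 -m inch '[[[20,-6,-42,2.2],[40,-13,-83,4.5],[60,-19,-124,6.8],[79,-25,-164,9.1],[99,-31,-205,11.4],[118,-38,-246,13.7],[138,-44,-287,16],[158,-50,-329,18.2],[158,-50,-329,18.2]]]'; python3 st.py;python3 - <<'E'
from go import *
print('spin',spin(),'tilt err deg',np.degrees(np.arccos(-R()[:,1]@zp)))
print(to(grip+.25*zp),to(grip+.12*zp))
E
```

```text
clock: 6.15
tcp_pos: [0.382, 0.394, 0.5171]
orientation: [0.855, -0.397, 0.135, -0.306]
wrist_force: [-0.0, -0.0, 0.8]
finger_gap: 0.0855
6.15 tcp [0.382  0.394  0.5171] ty [ 0.415  0.498 -0.761] tz [0.474 0.596 0.648] q [ 0.51  -0.29  -0.051  1.138  0.234  1.269] F [-0.05 -0.05  0.8 ] gap 0.0855
spin -0.37328114150097585 tilt err deg 1.2488157383579042
[ 189.5   81.7 -263.2] [ 186.8  211.7 -264.1]
```

```bash
python3 -m inch '[[[24,10,-33,0],[48,20,-66,0],[71,31,-99,0],[95,41,-132,0],[118,51,-165,0],[142,61,-197,0],[166,72,-230,0],[189,82,-263,0],[189,82,-263,0],[189,82,-263,0]]]' 40 20; python3 st.py;python3 - <<'E'
from go import *
print('spin',spin(),'tilt err deg',np.degrees(np.arccos(-R()[:,1]@zp)))
print(to(grip+.25*zp),to(grip+.12*zp))
s=env.get_state();np.savez('w1.npz',R=R(s),p=s['tcp_pos'])
cv2.imwrite("pics/w1.png",env.read_camera("wrist"));cv2.imwrite("pics/s1.png",env.read_camera("side")[60:260,100:360].repeat(3,0).repeat(3,1))
E
```

```text
clock: 7.15
tcp_pos: [0.4401, 0.1627, 0.2878]
orientation: [0.856, -0.396, 0.135, -0.305]
wrist_force: [-0.9, 0.5, 0.4]
finger_gap: 0.0399
7.15 tcp [0.4401 0.1627 0.2878] ty [ 0.414  0.501 -0.76 ] tz [0.472 0.596 0.65 ] q [-0.282 -0.322 -0.58   0.985  0.639  0.502] F [-0.94  0.47  0.44] gap 0.0399
spin -0.3068604103244013 tilt err deg 1.170963088361151
[ 1.2 -1.8 -4.2] [ -1.1 128.2  -5.4]
```

View pics/w1.png

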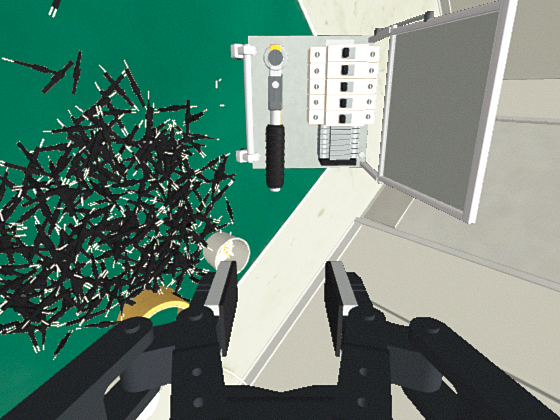

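View pics/s1.png

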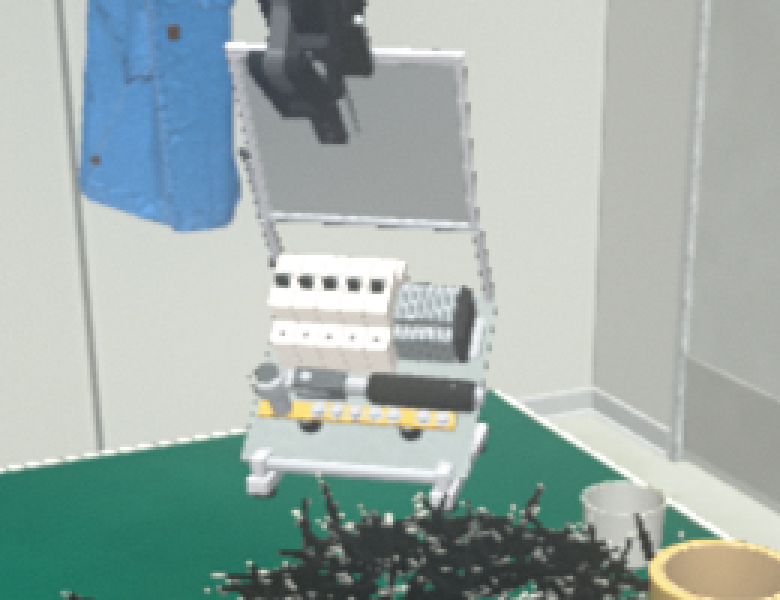

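```bash
cat >> h.py <<'E'
def Pw(f):
    d=np.load(f);m=env.camera_model('wrist');M=np.array(m['mount'])
    T=np.eye(4);T[:3,:3]=d['R'];T[:3,3]=d['p'];C=np.linalg.inv(T@M)
    return np.array([[m['fx'],0,m['cx']],[0,m['fy'],m['cy']],[0,0,1]])@C[:3]
def multi(obs):
    A=[]
    for M,p in obs:A+=[p[0]*M[2]-M[0],p[1]*M[2]-M[1]]
    A=np.array(A);X=np.linalg.lstsq(A[:,:3],-A[:,3],rcond=None)[0]
    return X,[ (lambda q:np.round(q[:2]/q[2]-p,1))(M@np.r_[X,1]) for M,p in obs]
E
python3 - <<'E'
from h import *
im=cv2.imread('pics/w1.png')[30:210,225:385]
cv2.imwrite('pics/w1c.png',cv2.resize(im,None,fx=3.3,fy=3.3,interpolation=cv2.INTER_CUBIC))
def s(c):return np.array([(c[0]+.5)/5-.5+160,(c[1]+.5)/5-.5+130])
def t(c):return np.array([(c[0]+.5)/5-.5+135,(c[1]+.5)/5-.5+145])
W=Pw('w1.npz')
for nm,a,b,w in [("grip",(404,303),(502,288),(276,157)),("pin",(207,274),(375,443),(277,86)),("sock",(145,270),(340,498),(275,59))]:
    o=[(P('side'),s(a)),(P('top'),t(b)),(W,np.array(w,float))]
    print(nm,*multi(o)); print('   st+w',multi([o[0],o[2]])[0],multi([o[1],o[2]])[0])
E
```

```text
grip [0.53721395 0.28544221 0.09495894] [array([ 1.1, -0.1]), array([-0.6,  0.9]), array([-0.4,  0.8])]
   st+w [0.53574015 0.28646961 0.09494687] [0.53879989 0.28522937 0.09373986]
pin [0.46977114 0.33698233 0.10154078] [array([0.8, 0.1]), array([0.1, 0.4]), array([ 0.9, -1.5])]
   st+w [0.46754853 0.33354012 0.10346819] [0.47115142 0.33743175 0.09862092]
sock [0.44650006 0.35136205 0.10224465] [array([0.3, 0.2]), array([0.1, 0.2]), array([ 1.1, -0.7])]
   st+w [0.44520634 0.34864489 0.10366388] [0.44714103 0.35205593 0.09932778]
```

View pics/w1c.png

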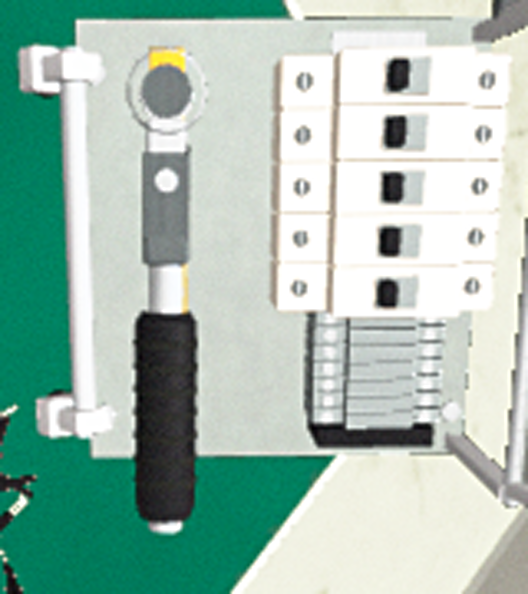

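```bash
sed -i 's/^grip=.*/grip=np.array([.5372,.2854,.095])/' go.py
python3 - <<'E'
from go import *
print(to(grip+.07*zp),to(grip+.025*zp))
E
```

```text
[ -1.6 178.8  -7.9] [ -2.4 223.8  -8.3]
```

```bash
python3 -m inch '[[[0,40,-2,0],[-1,80,-4,0],[-1,120,-6,0],[-2,150,-8,0],[-2,170,-8,0],[-2,179,-8,0],[-2,179,-8,0],[-2,179,-8,0]]]'; python3 st.py;python3 - <<'E'
from go import *
print('spin',spin(),'tilt err deg',np.degrees(np.arccos(-R()[:,1]@zp)))
print(to(grip+.07*zp),to(grip))
s=env.get_state();np.savez('w2.npz',R=R(s),p=s['tcp_pos'])
cv2.imwrite("pics/w2.png",env.read_camera("wrist"));
a=env.read_camera("side")[110:240,150:300];cv2.imwrite("pics/s2.png",cv2.resize(a,None,fx=4,fy=4,interpolation=cv2.INTER_CUBIC))
E
```

```text
clock: 8.05
tcp_pos: [0.5086, 0.2509, 0.1484]
orientation: [0.857, -0.396, 0.132, -0.303]
wrist_force: [-0.7, -1.2, 0.8]
finger_gap: 0.0399
8.05 tcp [0.5086 0.2509 0.1484] ty [ 0.414  0.502 -0.759] tz [0.467 0.599 0.651] q [ 0.009 -0.083 -0.795  0.355  0.522  0.816] F [-0.66 -1.21  0.78] gap 0.0399
spin 0.02532361166084354 tilt err deg 1.1535779490547766
[ 1.3 -0.2 -0. ] [ 0.1 69.7 -0.8]
```

View pics/w2.png

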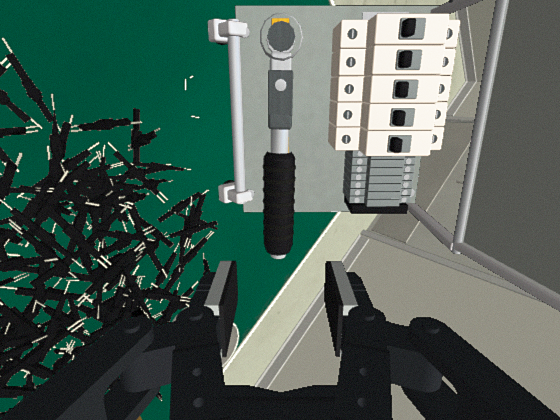

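View pics/s2.png

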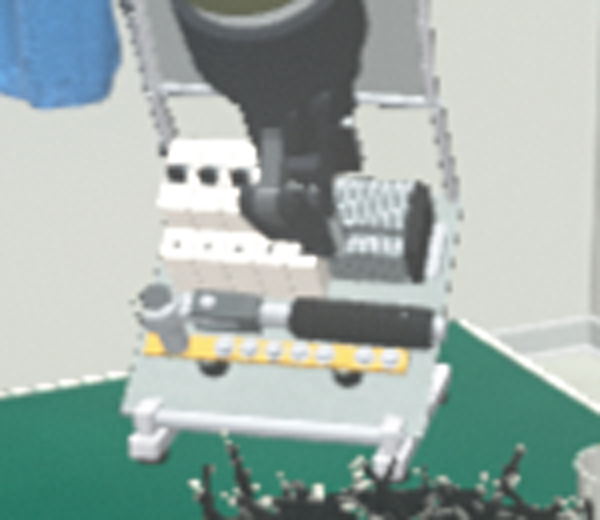

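Run:
```python
from go import *
A,B=Pw('w1.npz'),Pw('w2.npz')
for n,a,b in [("grip",(275,156.5),(279,203)),("pin",(275.3,84.5),(280.7,85)),("sock",(275,57),(282,36))]:
    X,r=multi([(A,np.array(a)),(B,np.array(b))]);print(n,X.round(4),r)
s=env.get_state();print(to(multi([(A,np.array((275,156.5))),(B,np.array((279,203)))])[0]))
for z in(0,-.015): print(to(grip+z*zp))
# predicted grip px
q=B@np.r_[grip,1];print(q[:2]/q[2])
```

```text
grip [0.5376 0.2875 0.0918] [array([ 0.1, -0. ]), array([-0.2,  0. ])]
pin [0.4662 0.3324 0.1039] [array([-0.,  0.]), array([ 0. , -0.1])]
sock [0.4443 0.35   0.104 ] [array([0.4, 0.1]), array([-0.7, -0.2])]
[-1.6 73.7 -1.5]
[-0.6 70.1 -0.8]
[-0.9 85.1 -0.9]
[279.70817582 205.79163784]
```

```bash
python3 -m inch '[[[-1,25,-1,0],[-1,45,-1,0],[-1,55,-1,0],[-1,65,-1,0],[-1,72,-1,0],[-1,78,-1,0],[-1,82,-1,0],[-1,85,-1,0],[-1,85,-1,0]]]'; python3 st.py;python3 - <<'E'
from go import *
print('spin',spin(),to(grip),to(grip-.015*zp))
s=env.get_state();np.savez('w3.npz',R=R(s),p=s['tcp_pos'])
cv2.imwrite("pics/w3.png",env.read_camera("wrist"));
a=env.read_camera("side")[110:240,150:300];cv2.imwrite("pics/s3.png",cv2.resize(a,None,fx=4,fy=4,interpolation=cv2.INTER_CUBIC))
E
```

```text
clock: 9.05
tcp_pos: [0.5421, 0.2932, 0.0817]
orientation: [0.856, -0.397, 0.133, -0.303]
wrist_force: [-0.2, -0.3, -1.1]
finger_gap: 0.0399
9.05 tcp [0.5421 0.2932 0.0817] ty [ 0.413  0.502 -0.76 ] tz [0.469 0.598 0.65 ] q [ 0.112  0.101 -0.827  0.093  0.47   0.917] F [-0.23 -0.28 -1.09] gap 0.0399
spin -0.0718351872799267 [  1.2 -16.    1.7] [ 0.9 -1.   1.6]
```

View pics/w3.png

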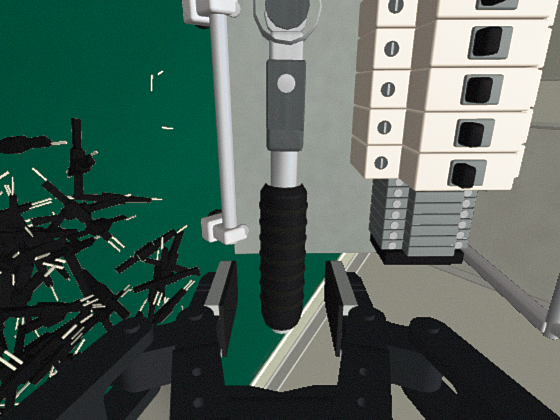

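View pics/s3.png

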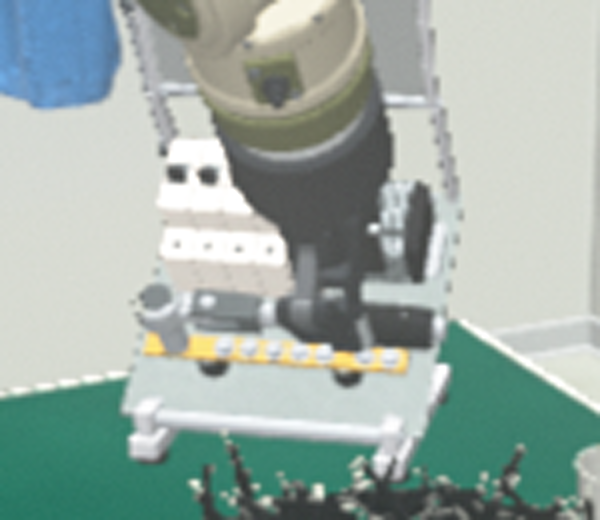

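```bash
python3 -m inch '[[[0,0,0,0],[0,0,0,0],[0,0,0,0]]]' 30 20; python3 st.py
python3 -m inch '[[[0,0,-0.5,0],[0,0,-1,0],[0,0,-1.5,0],[0,0,-2,0],[0,0,-2.5,0],[0,0,-3,0]]]';python3 - <<'E'
from go import *
s=env.get_state();print(R(s).T@s['wrist_force'],to(grip))
E
```

```text
clock: 9.45
tcp_pos: [0.5422, 0.2931, 0.0821]
orientation: [0.856, -0.396, 0.133, -0.303]
wrist_force: [-0.0, 0.7, -0.5]
finger_gap: 0.0303
9.45 tcp [0.5422 0.2931 0.0821] ty [ 0.414  0.502 -0.76 ] tz [0.468 0.598 0.65 ] q [ 0.112  0.1   -0.826  0.093  0.47   0.917] F [-0.02  0.72 -0.52] gap 0.0303
clock: 10.05
tcp_pos: [0.5407, 0.2913, 0.0799]
orientation: [0.856, -0.397, 0.133, -0.303]
wrist_force: [-0.1, 0.1, 0.5]
finger_gap: 0.0299
[-0.12696187 -0.36082207  0.40944336] [  1.2 -15.9   4.7]
```

```bash
cat > f.py <<'E'
from go import *
s=env.get_state();print(round(s['clock'],2),'Ftool',(R(s).T@s['wrist_force']).round(2),to(grip),'gap',round(s['finger_gap'],4))
E
for i in 1 2 3 4 5; do python3 -m inch '[[[0,0,-0.4,0],[0,0,-0.8,0]]]'>/dev/null; python3 f.py;done
```

```text
10.25 Ftool [ 0.37  0.55 -0.74] [  1.1 -15.9   5.4] gap 0.0299
10.45 Ftool [ 0.38 -0.78 -0.33] [  1.1 -15.9   6.2] gap 0.0301
10.65 Ftool [-0.9   0.45  0.6 ] [  1.1 -15.9   7. ] gap 0.0303
10.85 Ftool [-0.56  0.3  -0.57] [  1.1 -15.9   7.8] gap 0.0302
11.05 Ftool [-1.2   0.31  0.82] [  1.1 -15.9   8.6] gap 0.0297
```

Run:
```python
from go import *
s=env.get_state();np.savez('w4.npz',R=R(s),p=s['tcp_pos'])
a=env.read_camera("wrist");cv2.imwrite("pics/w4.png",cv2.resize(a[150:350,180:380],None,fx=3,fy=3,interpolation=cv2.INTER_CUBIC))
```

View pics/w4.png

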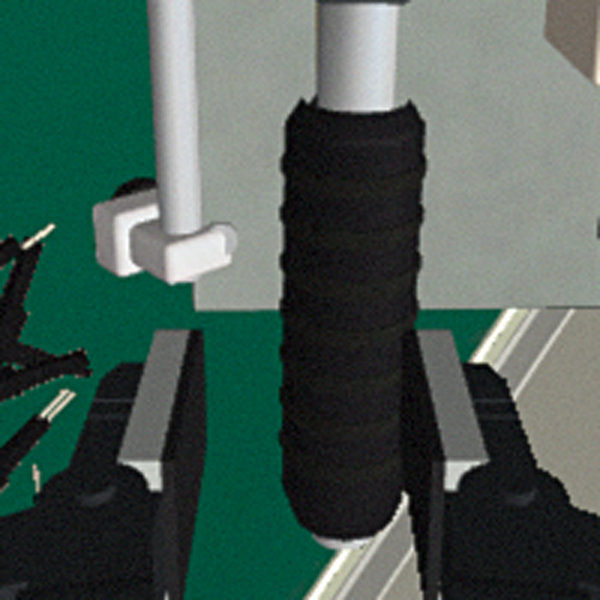

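```bash
for i in 1 2 3 4 5; do python3 -m inch '[[[0,0,-0.4,0],[0,0,-0.8,0]]]'>/dev/null; python3 f.py;done
```

```text
11.3 Ftool [1.04 0.35 0.01] [  1.1 -15.9   9.4] gap 0.0302
11.5 Ftool [-0.16  0.36  0.17] [  1.2 -15.9  10.2] gap 0.0298
11.7 Ftool [-0.08 -0.35 -0.85] [  1.1 -15.9  11.1] gap 0.0306
11.9 Ftool [0.08 0.44 0.03] [  1.2 -15.9  11.9] gap 0.0301
12.1 Ftool [ 0.27  0.54 -0.02] [  1.1 -15.9  12.6] gap 0.03
```

Run:
```python
from go import *
s=env.get_state();np.savez('w5.npz',R=R(s),p=s['tcp_pos'])
a=env.read_camera("wrist");cv2.imwrite("pics/w5.png",cv2.resize(a[0:400,140:440],None,fx=1.5,fy=1.5,interpolation=cv2.INTER_CUBIC))
a=env.read_camera("side")[110:240,150:300];cv2.imwrite("pics/s5.png",cv2.resize(a,None,fx=4,fy=4,interpolation=cv2.INTER_CUBIC))
```

```text
(no output)
```

View pics/w5.png

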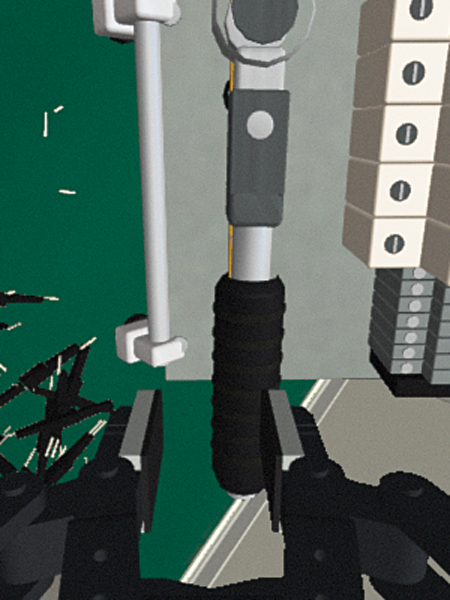

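View pics/s5.png

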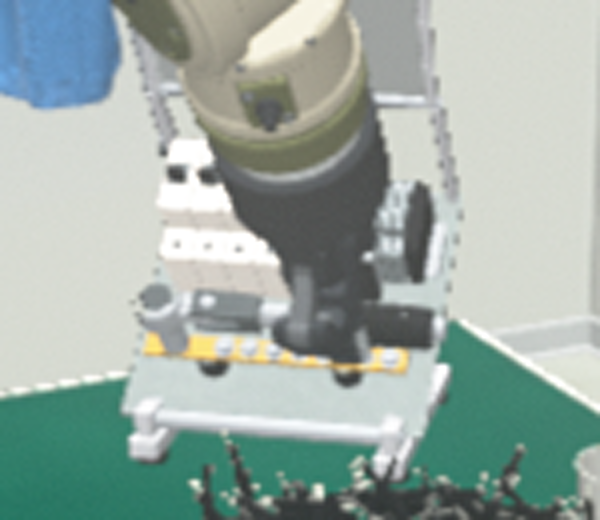

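Run:
```python
from go import *
m=env.camera_model('wrist');M=np.linalg.inv(np.array(m['mount']))
def pr(p):
    q=M@np.r_[np.array(p)/1000,1];return np.round([m['fx']*q[0]/q[2]+m['cx'],m['fy']*q[1]/q[2]+m['cy']],1),q[2].round(3)
for y in(0,-5,-10,-15,-20):
  print(y,pr((-11,y,15)),pr((11,y,15)))
# grip center expected and its axis from w5
A,B,C=[Pw(f'w{i}.npz') for i in(2,3,5)]
g=to(grip);print('grip in tool',g)
for d in (-38,0,38):print(pr(g+[d,0,0]))
```

```text
0 (array([308.3, 226.1]), np.float64(0.189)) (array([307.3, 262.5]), np.float64(0.196))
-5 (array([309. , 229.5]), np.float64(0.185)) (array([308. , 266.7]), np.float64(0.192))
-10 (array([309.8, 233.2]), np.float64(0.18)) (array([308.7, 271.1]), np.float64(0.187))
-15 (array([310.5, 237. ]), np.float64(0.175)) (array([309.4, 275.8]), np.float64(0.182))
-20 (array([311.4, 241. ]), np.float64(0.17)) (array([310.2, 280.7]), np.float64(0.177))
grip in tool [  1.1 -15.9  12.7]
(array([307.3, 187.7]), np.float64(0.166))
(array([305.6, 259.5]), np.float64(0.178))
(array([304. , 322.3]), np.float64(0.19))
```

Run:
```python
from go import *
m=env.camera_model('wrist');M=np.linalg.inv(np.array(m['mount']))
def pr(p):
    q=M@np.r_[np.array(p)/1000,1];return np.round([m['fx']*q[0]/q[2]+m['cx'],m['fy']*q[1]/q[2]+m['cy']],1),q[2].round(3)
for z in(15,42.7):
 for y in(0,-13,-30,-40):
  print(z,y,pr((-11,y,z)),pr((11,y,z)))
s=env.get_state();r=R(s)
for z in (0,-15,-25):
 for y in(0,-20,-40):print(z,y,((proj('side',s['tcp_pos']+r@np.array([-11,y,z])/1000)-[150,110])*4).round(),((proj('side',s['tcp_pos']+r@np.array([11,y,z])/1000)-[150,110])*4).round())
a=cv2.imread('pics/w5.png')
b=env.read_camera("side")[150:220,190:270];cv2.imwrite("pics/s6.png",cv2.resize(b,None,fx=8,fy=8,interpolation=cv2.INTER_CUBIC))
```

```text
15 0 (array([308.3, 226.1]), np.float64(0.189)) (array([307.3, 262.5]), np.float64(0.196))
15 -13 (array([310.2, 235.4]), np.float64(0.177)) (array([309.1, 273.9]), np.float64(0.184))
15 -30 (array([313.2, 249.8]), np.float64(0.161)) (array([311.8, 291.4]), np.float64(0.168))
15 -40 (array([315.2, 259.7]), np.float64(0.151)) (array([313.7, 303.3]), np.float64(0.158))
42.7 0 (array([359.2, 226.1]), np.float64(0.189)) (array([356.5, 262.5]), np.float64(0.196))
42.7 -13 (array([364.7, 235.4]), np.float64(0.177)) (array([361.5, 273.9]), np.float64(0.184))
42.7 -30 (array([373.1, 249.8]), np.float64(0.161)) (array([369.3, 291.4]), np.float64(0.168))
42.7 -40 (array([378.9, 259.7]), np.float64(0.151)) (array([374.6, 303.3]), np.float64(0.158))
0 0 [344. 355.] [385. 358.]
0 -20 [338. 336.] [379. 339.]
0 -40 [331. 316.] [373. 319.]
-15 0 [339. 380.] [381. 383.]
-15 -20 [333. 361.] [375. 364.]
-15 -40 [326. 342.] [368. 345.]
-25 0 [336. 397.] [378. 400.]
-25 -20 [329. 378.] [371. 381.]
-25 -40 [322. 359.] [365. 362.]
```

View pics/s6.png

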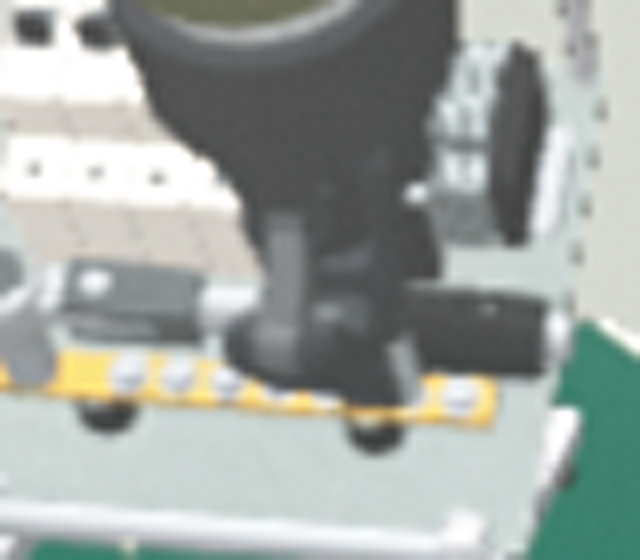

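```bash
python3 -m inch '[[[0,0,5,0],[0,0,10,0],[0,0,12.5,0],[0,0,12.5,0],[0,0,12.5,0]]]' 40 20 >/dev/null; python3 f.py
python3 -m inch '[[[0,5,0,0],[0,10,0,0],[0,14,0,0],[0,18,0,0],[0,18,0,0]]]' >/dev/null; python3 f.py
python3 - <<'E'
from go import *
a=env.read_camera("wrist");cv2.imwrite("pics/w6.png",cv2.resize(a[0:400,140:440],None,fx=1.5,fy=1.5,interpolation=cv2.INTER_CUBIC))
b=env.read_camera("side")[150:220,190:270];cv2.imwrite("pics/s7.png",cv2.resize(b,None,fx=8,fy=8,interpolation=cv2.INTER_CUBIC))
E
```

```text
12.75 Ftool [-0.3  -0.6  -0.32] [  1.2 -15.9  -0.1] gap 0.04
13.25 Ftool [-0.15 -0.4   0.23] [  1.5 -34.5   0.6] gap 0.0404
```

View pics/w6.png

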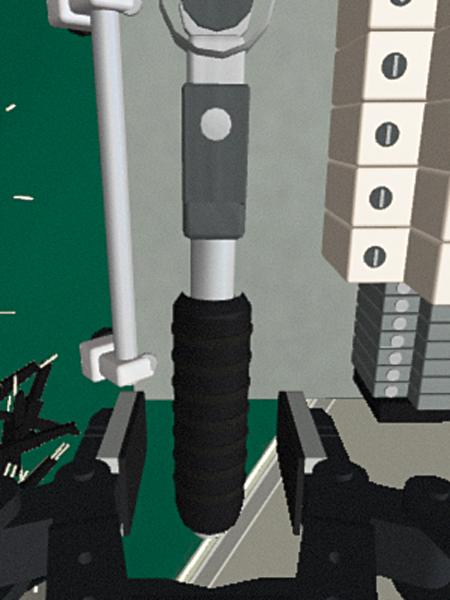

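View pics/s7.png

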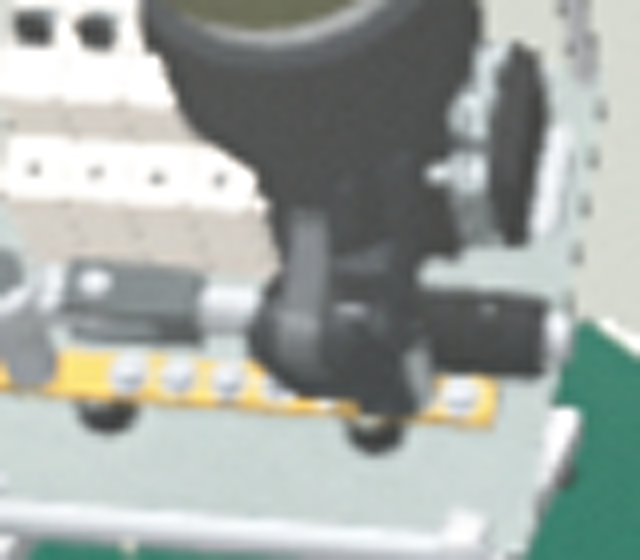

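```bash
python3 -m inch '[[[0,4,0,0],[0,8,0,0],[0,12,0,0],[0,15,0,0],[0,18,0,0],[0,18,0,0]]]' 36 >/dev/null; python3 f.py
python3 - <<'E'
from go import *
a=env.read_camera("wrist");cv2.imwrite("pics/w7.png",cv2.resize(a[0:400,140:440],None,fx=1.5,fy=1.5,interpolation=cv2.INTER_CUBIC))
b=env.read_camera("side")[150:220,190:270];cv2.imwrite("pics/s8.png",cv2.resize(b,None,fx=8,fy=8,interpolation=cv2.INTER_CUBIC))
E
```

```text
13.95 Ftool [-0.19  0.37 -0.21] [  1.3 -52.3   0.4] gap 0.0362
```

View pics/w7.png

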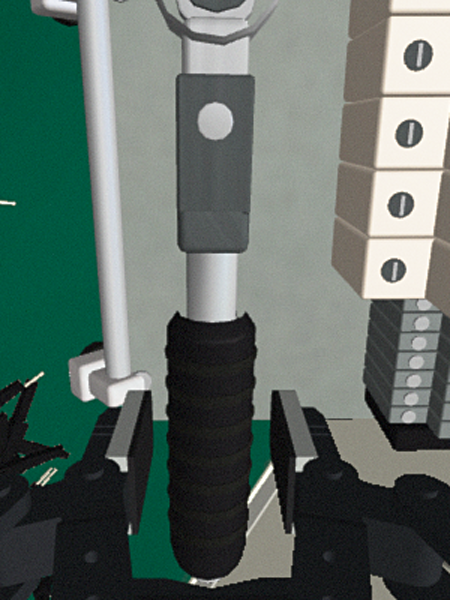

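View pics/s8.png

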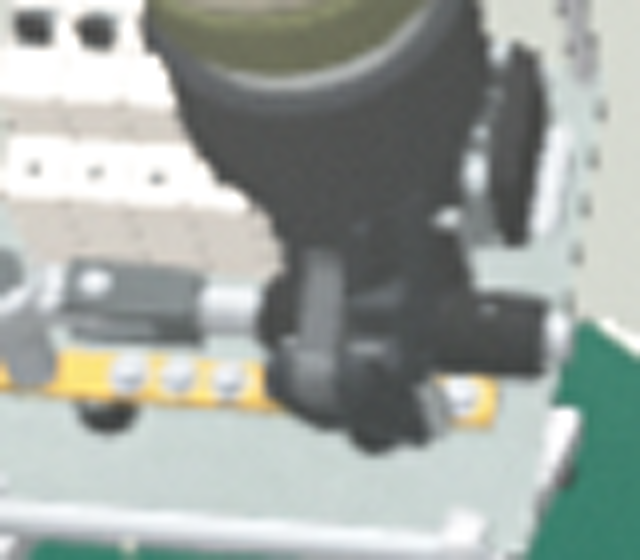

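```bash
python3 -m inch '[[[0,2,0,0],[0,4,0,0],[0,4,0,0]]]' 30 >/dev/null; python3 f.py
for i in 1 2 3 4 5 ; do python3 -m inch '[[[0,0,-0.4,0],[0,0,-0.8,0]]]'>/dev/null; python3 f.py;done
```

```text
14.35 Ftool [-0.05  0.3   0.28] [  1.1 -56.    0.1] gap 0.03
14.55 Ftool [ 0.9  -0.33  0.83] [  1.2 -55.8   0.9] gap 0.0301
14.75 Ftool [ 0.14 -0.46  0.57] [  1.1 -55.8   1.7] gap 0.0303
14.95 Ftool [ 0.5   0.34 -0.  ] [  1.1 -55.9   2.5] gap 0.0297
15.15 Ftool [-0.31  0.58 -0.27] [  1.1 -55.9   3.4] gap 0.0302
15.35 Ftool [ 0.05 -1.31  0.04] [  1.1 -55.9   4.2] gap 0.03
```

```bash
for i in 1 2 3 4  ; do python3 -m inch '[[[0,0,-0.3,0],[0,0,-0.6,0]]]'>/dev/null; python3 f.py;done
```

```text
15.55 Ftool [-0.76 -0.17  1.39] [  1.1 -55.9   4.5] gap 0.0298
15.75 Ftool [-0.99  1.68  2.91] [  1.1 -55.8   4.7] gap 0.0301
15.95 Ftool [-2.69  0.62  4.73] [  1.1 -55.8   4.8] gap 0.0299
16.15 Ftool [-1.98  2.67  5.58] [  1.  -55.8   4.9] gap 0.0303
```

```bash
for i in 1 2 3 4 5 ; do python3 -m inch '[[[0,0,-0.4,0],[0,0,-0.8,0]]]'>/dev/null; python3 f.py;done
```

```text
16.35 Ftool [-2.09  2.51  8.53] [  1.  -55.7   5. ] gap 0.0298
16.55 Ftool [-3.1   3.84  8.41] [  1.  -55.7   5.1] gap 0.0295
16.75 Ftool [-4.69  4.51  9.16] [  0.9 -55.7   5.6] gap 0.0299
16.95 Ftool [-2.91  3.64 10.04] [  0.9 -55.7   6.3] gap 0.0302
17.15 Ftool [-3.15  4.47  9.83] [  0.8 -55.7   7. ] gap 0.0298
```

```bash
python3 -m inch '[[[0,0,-0.5,0],[0,0,-1,0],[0,0,-1.5,0],[0,0,-2,0],[0,0,-2.5,0],[0,0,-3,0],[0,0,-3.5,0],[0,0,-4,0],[0,0,-4.5,0],[0,0,-5,0]]]'>/dev/null; python3 f.py;
python3 -m inch '[[[0,0,-0.5,0],[0,0,-1,0],[0,0,-1.5,0],[0,0,-2,0],[0,0,-2.5,0],[0,0,-3,0],[0,0,-3.5,0],[0,0,-4,0]]]'>/dev/null; python3 f.py
```

```text
18.15 Ftool [-2.31  3.79 10.69] [  0.4 -55.5  11.5] gap 0.0303
18.95 Ftool [-2.86  4.22  9.62] [  0.3 -55.5  15.2] gap 0.0299
```

```bash
python3 -m inch '[[[0,0,-0.5,0],[0,0,-1,0],[0,0,-1.5,0],[0,0,-2,0],[0,0,-2,0],[0,0,-2,0]]]'>/dev/null; python3 f.py
python3 - <<'E'
from go import *
s=env.get_state();np.savez('w8.npz',R=R(s),p=s['tcp_pos'])
a=env.read_camera("wrist");cv2.imwrite("pics/w8.png",cv2.resize(a[0:400,140:440],None,fx=1.5,fy=1.5,interpolation=cv2.INTER_CUBIC))
E
```

```text
19.55 Ftool [-2.73  4.11 10.17] [  0.3 -55.5  17. ] gap 0.0299
```

View pics/w8.png

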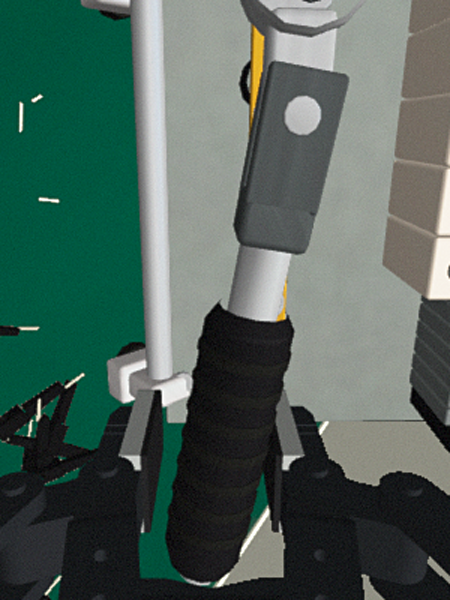

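```bash
python3 -m inch '[[[0,0,0,0],[0,0,0,0],[0,0,0,0],[0,0,0,0],[0,0,0,0],[0,0,0,0],[0,0,0,0],[0,0,0,0],[0,0,0,0],[0,0,0,0]]]'>/dev/null; python3 f.py;
python3 -m inch '[[[0,0,0.5,0],[0,0,1.2,0],[0,0,1.9,0],[0,0,2.6,0],[0,0,3.3,0],[0,0,4,0],[0,0,4.7,0],[0,0,5.4,0],[0,0,6.1,0],[0,0,6.8,0]]]'>/dev/null; python3 f.py
python3 -m inch '[[[0,0,0.7,0],[0,0,1.4,0],[0,0,2.1,0],[0,0,2.8,0],[0,0,3.5,0],[0,0,4.2,0],[0,0,4.9,0],[0,0,5.6,0]]]'>/dev/null; python3 f.py
```

```text
20.6 Ftool [-2.91  4.3  10.2 ] [  0.3 -55.5  17.1] gap 0.0297
21.6 Ftool [-2.23  3.56  9.43] [  0.5 -55.6  10.7] gap 0.0301
22.4 Ftool [-3.93  4.66  9.62] [  0.9 -55.7   5.7] gap 0.03
```

```bash
python3 -m inch '[[[0,0,0.4,0],[0,0,0.8,0],[0,0,1.2,0],[0,0,1.6,0],[0,0,2,0],[0,0,2.4,0],[0,0,2.8,0],[0,0,3.2,0]]]'>/dev/null; python3 f.py
python3 -m inch '[[[0,0,0.4,0],[0,0,0.8,0],[0,0,1.2,0],[0,0,1.6,0],[0,0,2,0],[0,0,2.4,0]]]'>/dev/null; python3 f.py
```

```text
23.2 Ftool [-1.31  1.77  3.41] [  1.1 -55.8   4.9] gap 0.0299
23.8 Ftool [-1.   -0.42  0.2 ] [  1.2 -55.9   4.5] gap 0.03
```

```bash
python3 -m inch '[[[0,0,1,0],[0,0,2,0],[0,0,3,0],[0,0,3.8,0],[0,0,3.8,0],[0,0,3.8,0]]]' 38 >/dev/null; python3 f.py
python3 -m inch '[[[0,-3,0,0],[0,-8,0,0],[0,-15,0,0],[0,-25,0,0],[0,-40,0,0],[0,-60,0,0],[0,-85,0,0],[0,-110,0,0],[0,-110,0,0],[0,-110,0,0]]]' >/dev/null; python3 f.py
python3 - <<'E'
from go import *
s=env.get_state();np.savez('w9.npz',R=R(s),p=s['tcp_pos'])
a=env.read_camera("wrist");cv2.imwrite("pics/w9.png",a)
A=Pw('w9.npz')
for X in ([.4699,.3370,.1015],[.5372,.2854,.095],[.4662,.3324,.1039],[.5376,.2875,.0918]):
    q=A@np.r_[X,1];print(q[:2]/q[2])
b=env.read_camera("side")[100:260,150:350];cv2.imwrite("pics/s9.png",cv2.resize(b,None,fx=3.5,fy=3.5,interpolation=cv2.INTER_CUBIC))
E
```

```text
24.4 Ftool [ 0.14  0.15 -0.56] [  1.2 -55.9  -0.2] gap 0.0379
25.4 Ftool [0.05 0.44 0.15] [ 0.2 54.9 -1.2] gap 0.0381
[284.70091159  84.74249972]
[279.0711296  212.44773886]
[279.88375732  84.60115087]
[278.19236398 209.38139345]
```

View pics/w9.png

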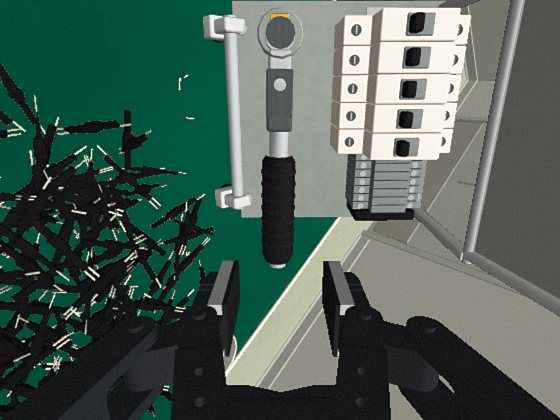

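View pics/s9.png

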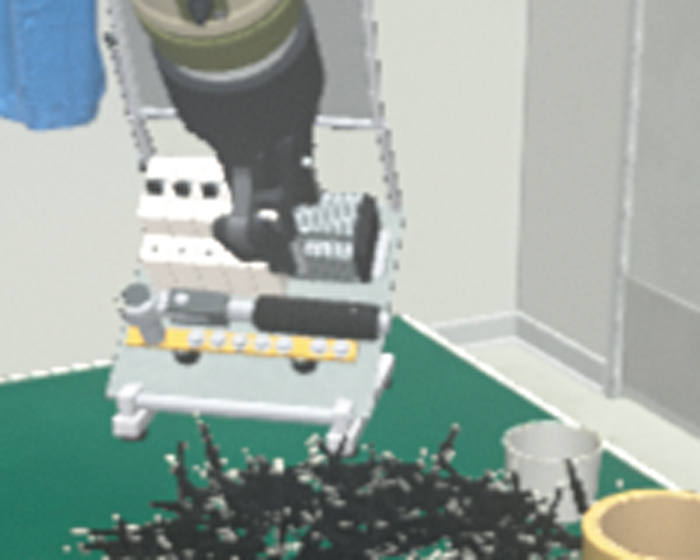

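```bash
python3 -m inch '[[[0,0,0,0],[0,0,0,0],[0,0,0,0]]]' >/dev/null; python3 f.py; python3 -c "
from workcell import env
print(env.hand_in())"
```

```text
25.8 Ftool [ 0.35 -0.09  0.19] [ 1.6 53.5  0.3] gap 0.0379
the job is handed in; nothing more can be done
None
```

I broke the wrench over, held it, guided it back straight and let go, and the job was handed in at about 25.8 s. I saw no failure on the way, but the hand-in reports no verdict.

**Approach:** The moves could not tilt the hand directly. I tilted it about 40° along the panel normal by commanding poses just past the arm's reach, then straddled the grip with the fingers.

**Break-over:** I pushed down the slope with the fingers open around the grip. It yielded at about 10 N and I took it to about 0.16 rad, estimated from the picture and the hand's travel. It stayed above 0.10 rad for well over a second. The push never measured above about 11 N.

**Return:** I brought it back at 4 to 7 mm/s until the force fell to zero, then opened and withdrew along the normal.

**Last checks:**
- The last wrist picture shows the handle straight again. The joint pin is about where the earlier wrist views put it (column 279.5 against about 280), so I see no turn of the screw.
- The side picture shows the hand clear of everything. The wrist force was about zero.
- The cup and tape look undisturbed in the side view. The side cutters were not in my last pictures, but the arm never came near them.

**Disagreements:**
- The fingertips stood about 40 mm behind the stated TCP, so my first push passed over the grip. I saw this in the pictures and went deeper.
- The elbow joint (joint 3) read up to 1.265 while stretched out, against the stated limit of 1.26. I could not tell whether that counts as passing its range.

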